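# Clamp the seasoning carousel and bring the pepper mill to the front

### The job

The seasoning carousel stands loose on the worktop: first crank the screw clamp clockwise (seen from above) until its pad is down tight on the carousel's board, and let go of the crank with the clamp left tight. Then turn the turntable by the bar on top of its post until the tall pepper mill stands squarely at the front, next to the small catch dish, and finish there still holding that bar firmly so that the turntable keeps still while I refill the mill. Do not shove the board about or knock the tubs standing round it.

Things in the scene. Friction and masses are not known exactly. Their poses are not given: they have to be found in the camera images.
- board: light wooden board, 240 x 321 x 18 mm, lying loose on the worktop, that carries the turntable. Origin on its underside, on the turntable's axis; its +x points away from the catch dish (to the back), its +y to the clamp, z up. It reaches from -147 to +93 mm in its x and from -98 to +223 mm in its y
- turntable (a joint): angle of the round steel turntable (radius 90 mm, six places: five short shakers of glass with steel lid, 41 mm across and 75 mm tall, and one pepper mill) about the upright axis through the board's origin, growing counter-clockwise from above, without stops. 0 (or 6.283): the mill is at the front, nearest the catch dish. It turns with a light drag (0.06 N m) and stays where it is left
- bar_grip (a point): middle of the black grip bar on top of the turntable's post: 62 mm long, 14 mm thick, 26 mm high (from z = 177 to 203 mm). It lies on the turntable's axis and turns with it; the point's x axis runs along the bar and its -x points to the mill. All else on the turntable stays below z = 155 mm
- mill_top (a point): top of the pepper mill, the one tall thing on the turntable: 121 mm tall, 43 mm across, waisted, with a round head and a small ball on top at z = 154 mm, 62 mm from the turntable's axis; fixed to the turntable
- front_spot (a point): point fixed to the board at the front of the turntable, 62 mm from its axis towards the catch dish: the mill must stand over this point
- dish_center (a point): middle of the shallow steel catch dish, 54 mm across, on the board 118 mm in front of the turntable's axis (it marks the front)
- clamp: grey cast screw clamp bolted to the worktop at the +y end of the board: a post with an arm that reaches over the board's end, top at z = 100 mm. Origin on the worktop under the screw's axis; the screw is upright; the post stands 35 to 59 mm from the screw in the clamp's +y
- clamp_crank (a joint): angle of the crank on top of the clamp's screw, growing clockwise from above; every full clockwise turn (6.283) lowers the pad by 8 mm (right-hand screw). At 0 the pad is 10 mm above the board and the crank arm points along the clamp's -y, so the pad meets the board near 7.85; one more radian or so makes it tight. The crank drags with 0.1 N m, stays where it is left and goes down with the screw
- clamp_pad: the screw with its round pad (31 mm across), which goes down onto the board; origin in the middle of the pad's underside
- screw_top (a point): top of the screw's hub (25 mm across), on the screw's axis: the centre of the crank's circle, at z = 133 mm when the crank is at 0
- handle_mid (a point): middle of the crank's upright black handle: 17 mm thick, 38 mm tall, it spins freely on its pin, 45 mm from the screw's axis, at z = 149 mm when the crank is at 0 (its lower end, where the crank arm begins, is 20 mm lower)
- grip_bar: the grip bar; origin on its underside, on the turntable's axis, 13 mm below bar_grip
- round_tub: round clear tub with lid, 98 mm across, 61 mm tall, to be left alone; origin at the centre of its underside
- square_tub: square clear tub with lid, 105 x 118 x 54 mm, right of the board near the worktop's front edge, to be left alone; origin on its underside
- scale_tub: square white tub, 109 x 122 x 66 mm, standing on the bench scale to the right of the board, to be left alone; origin on its underside

How it is judged:
By the outcome, as a careful person would: the job done as asked, in the order asked, and still so for the second after the job is handed in, while the arm keeps its last pose, push and grip.
It also fails if it takes over 72 s, if anything falls off the work surface, if the arm or the gripper's body presses on something with over 40 N, if the wrist force passes 120 N, or if a joint passes its speed limit or range.

### The arm

A 6-joint arm with a two-finger parallel gripper is mounted at the origin on a cart in front of the work surface, level with it; the furniture and walls round the work are solid. World frame = base frame: x ahead of the robot, y to its left, z up, the work surface at z = 0. Lengths are in mm, angles in rad, forces in N, time in s.
With the tool pointing down it reaches from about 250 to 850 mm from the base axis. Payload 12.5 kg.
Tool frame: the origin (TCP) lies midway between the tips of the shut fingers; the grasp point (between the pads) lies 19 mm behind it (robot.grip_depth is the distance from the TCP to the grasp point, in mm); z points along the fingers, y is the line along which they close (so a half turn about z gives the same grasp; the last joint's range is limited). The gripper opens to 93 mm and grips with 3 to 60 N. Pads are 15 mm wide; open, the fingers measure 128 mm over their backs; the gripper's body (75 mm by 188 mm) begins 65 mm behind the grasp point.
Start: joints at [1.178, 0.351, 1.652, -0, 1.139, -0.085], TCP at [166.598, 524.146, 218.633] pointing down, gripper open.
Joint ranges: [-2.75, 2.75], [-0.79, 2.1], [0.01, 2.65], [-1.57, 4.71], [0.07, 3.14], [-2.87, 2.87]. Speed limits (rad/s): [2.22, 2.22, 2.79, 3.14, 3.14, 3.14].

### API

Orientations are given as a rotation vector (axis times angle).
In Python, from rig import robot gives the robot as it stands.
- The arm moves only by the tool move_arm, never from a script. Its argument "increments" is a list of rows, each a list of 5 numbers: the shift along the tool's x, y, z in cm, then the turn about the tool's z in rad, then the opening, from -1 (shut) to 1 (fully open). In form: [[tx, ty, tz, twist, gripper], ...]. A call has 1 to 12 rows; each row is the pose to reach, as a shift and turn from the pose commanded when the call began, along the tool's axes at that moment; what a row does not reach only later rows make up. A row lasts 1/12 s, in which the tool goes at most 41.7 mm and 7.16 degrees, less where a joint would pass 70% of its speed; a pose out of reach is approached as far as the arm can. A call with a gripper value outside its range is refused whole. The fingers move at their own pace and stop on an object; "newtons" is the grip in N (left out, the last holds). Time passes only in rows, so rows that repeat a pose let the fingers close. It gives the time, the measured TCP pose, the force, the opening and the grip force at its end, in the units of the state.
- robot.get_obs(): the state, without advancing time (a new reading comes with each control period).
- robot.read_camera(name): name is "scene" or "top" or "wrist"; returns a dict with "frame" (384x512x3 uint8, blue, green, red), "mtx" (3x3 intrinsics, pixels), "dist_coeffs" ([k1, k2, p1, p2, k3] as OpenCV has them; the pictures are not rectified), "view" (4x4, takes a point from world to camera coordinates); the wrist camera has in their place "hand_eye" (4x4, takes a point from camera to tool coordinates, whose origin is the TCP and whose axes are the flange's). Camera axes: x right, y up, looking along -z (the intrinsics and any distortion apply to the point x, -y, -z); pixel columns grow to the right and rows downward; lengths in mm; the calibration is good to about 2 mm. A picture is of the moment at which its call begins: read the wrist's pose just before it. There is no depth.
- robot.sign_off(): hands the job in; it is judged then, once.
The state is a dict: "clock": time; "q": joint angles; "joint_vel": joint speeds; "joint_efforts": joint torques, N m; "eef_pos": TCP position; "orientation": TCP orientation; "force": force on the tool from outside, world axes, zero at the start; "moment": the same for the moment, N m; "width": finger opening in mm; "gripper_force": force on a finger pad.
Only numpy, scipy, OpenCV 4.12 (cv2) and the standard library are available. Lean on these libraries where they do the work, as an engineer would, in place of code of your own. Each camera call takes 0.05 s, during which the arm holds its last target. There are 200 camera calls.

## Working session

There is one attempt and no reset: what is moved stays moved. The work goes in short steps, Python scripts to look and compute and a tool call to move; the robot and the scene stay as the last step left them, time stands still between calls to the robot, and variables do not carry over. Pictures are saved under pics/ and viewed, at most 10 in all, crops included, and the job is handed in when it is done.

Besides the shell and the picture viewer there is one more tool, called as name(argument=value, ...), one argument or row to a line, values as JSON. move_arm: Moves the arm, as the interface text tells. Its arguments: {"type":"object","properties":{"increments":{"type":"array","items":{"type":"array","items":{"type":"number"}}},"newtons":{"type":"number"}},"required":["increments"]}

```bash
mkdir -p pics; ls; cat > h.py <<'E'
import numpy as np, cv2
from scipy.spatial.transform import Rotation as R
from rig import robot
def cam(name):
    o=robot.get_obs(); c=robot.read_camera(name)
    if name=="wrist":
        T=np.eye(4);T[:3,:3]=R.from_rotvec(o["orientation"]).as_matrix();T[:3,3]=o["eef_pos"]
        c["c2w"]=T@np.array(c["hand_eye"])
    else: c["c2w"]=np.linalg.inv(np.array(c["view"]))
    return c
def ray(c,px):
    u=cv2.undistortPoints(np.array([[px]],float),np.array(c["mtx"]),np.array(c["dist_coeffs"]))[0,0]
    d=c["c2w"][:3,:3]@np.array([u[0],-u[1],-1.]); return c["c2w"][:3,3],d/np.linalg.norm(d)
def plane(c,px,z):
    o,d=ray(c,px); return o+d*(z-o[2])/d[2]
def tri(*cp):
    A=np.zeros((3,3));b=np.zeros(3);L=[]
    for c,p in cp:
        o,d=ray(c,p);M=np.eye(3)-np.outer(d,d);A+=M;b+=M@o;L.append((o,M))
    x=np.linalg.solve(A,b); return x,[round(float(np.linalg.norm(M@(x-o))),1) for o,M in L]
def proj(c,X):
    p=np.linalg.inv(c["c2w"])@np.append(X,1); v=np.array([[p[0],-p[1],-p[2]]])
    return cv2.projectPoints(v,np.zeros(3),np.zeros(3),np.array(c["mtx"]),np.array(c["dist_coeffs"]))[0][0,0]
E
python3 - <<'E'
from h import *
import pickle
D={}
for n in("scene","top","wrist"):
    c=cam(n);D[n]=c;print(n,np.round(c["c2w"],2).tolist(),np.round(c["mtx"],0).tolist())
pickle.dump(D,open("d0.pkl","wb"))
for n in("scene","top"): cv2.imwrite(f"pics/{n}0.png",cv2.resize(D[n]["frame"],(800,600),interpolation=cv2.INTER_CUBIC))
o=robot.get_obs();print(o["clock"],o["eef_pos"],o["orientation"],o["width"],robot.grip_depth)
E
```

```text
pics
scene [[0.55, 0.66, -0.51, -36.97], [-0.83, 0.43, -0.35, -491.66], [-0.01, 0.62, 0.79, 1111.68], [0.0, 0.0, 0.0, 1.0]] [[361.0, 0.0, 256.0], [0.0, 361.0, 193.0], [0.0, 0.0, 1.0]]
top [[0.11, 0.97, -0.21, 362.26], [-0.99, 0.11, -0.02, -65.16], [0.0, 0.22, 0.98, 1132.47], [0.0, 0.0, 0.0, 1.0]] [[360.0, 0.0, 250.0], [0.0, 360.0, 189.0], [0.0, 0.0, 1.0]]
wrist [[0.3, -0.91, -0.28, 89.7], [0.95, 0.29, 0.09, 548.28], [-0.0, -0.29, 0.96, 384.26], [0.0, 0.0, 0.0, 1.0]] [[282.0, 0.0, 255.0], [0.0, 282.0, 190.0], [0.0, 0.0, 1.0]]
0.15 [166.51809118 523.92795077 218.23096772] [-4.81586134e-01 -3.10424935e+00  1.30757549e-03] 92.83941206969082 18.8
```

View pics/scene0.png

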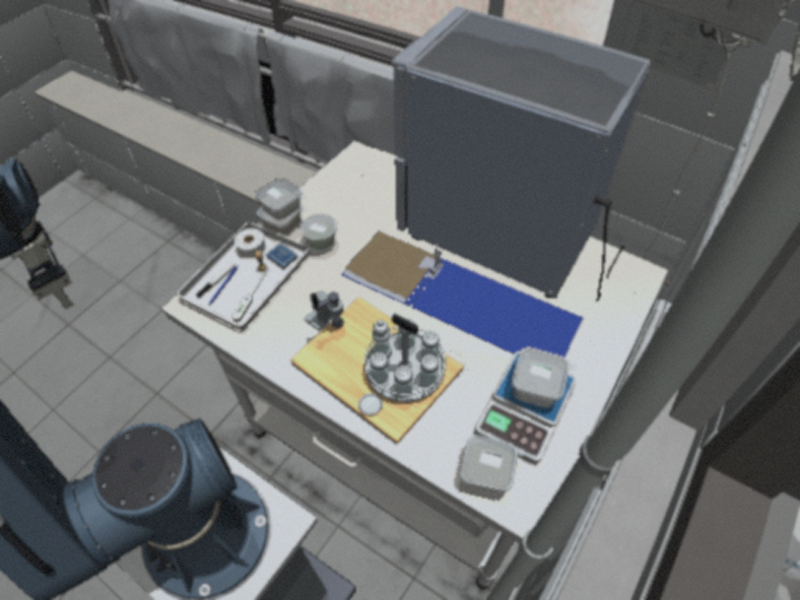

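View pics/top0.png

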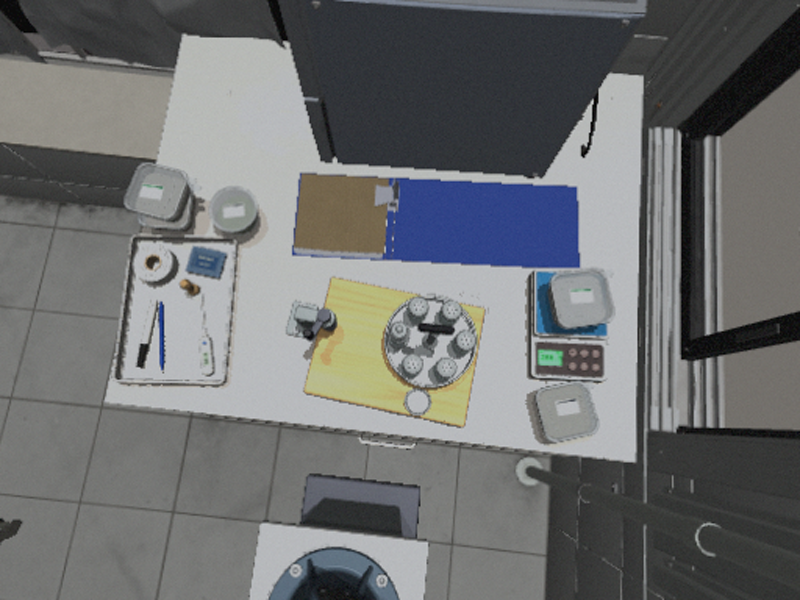

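Both views show the board with the carousel (scene about (400,360), top about (430,340)). The catch dish is at scene (370,405) and top (417,402), and the clamp is at scene (325,308) and top (315,320). The black bar is at scene (405,324) and top (435,328), and the mill looks to be at scene (380,328) and top (398,330). I'll zoom in next.

```bash
python3 - <<'E'
from h import *
import pickle
D=pickle.load(open("d0.pkl","rb"))
a=cv2.resize(D["scene"]["frame"][180:285,180:310],None,fx=6,fy=5.7,interpolation=cv2.INTER_CUBIC) if 0 else cv2.resize(D["scene"]["frame"][180:280,180:310],None,fx=6,fy=6,interpolation=cv2.INTER_CUBIC)
b=cv2.resize(D["top"]["frame"][170:280,180:313],None,fx=5,fy=5,interpolation=cv2.INTER_CUBIC)
cv2.imwrite("pics/s1.png",a[:600,:800]);cv2.imwrite("pics/t1.png",b)
E
```

```text
(no output)
```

View pics/s1.png

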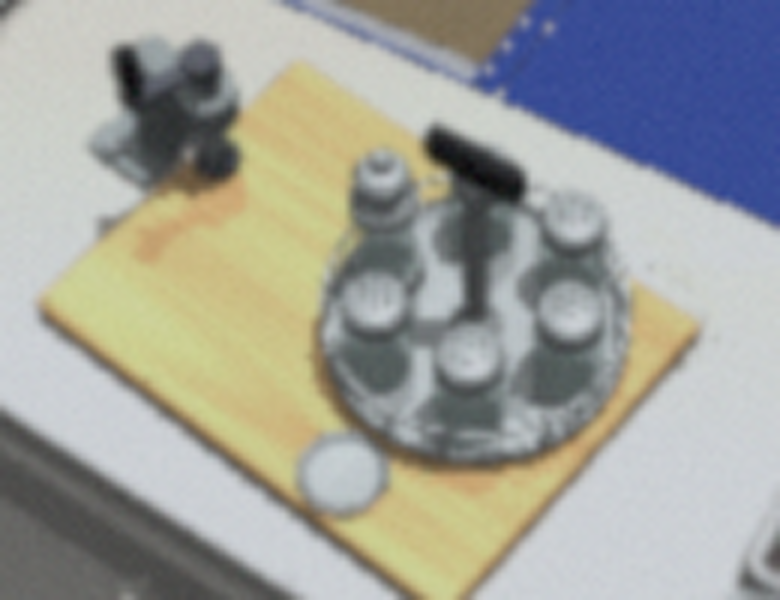

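View pics/t1.png

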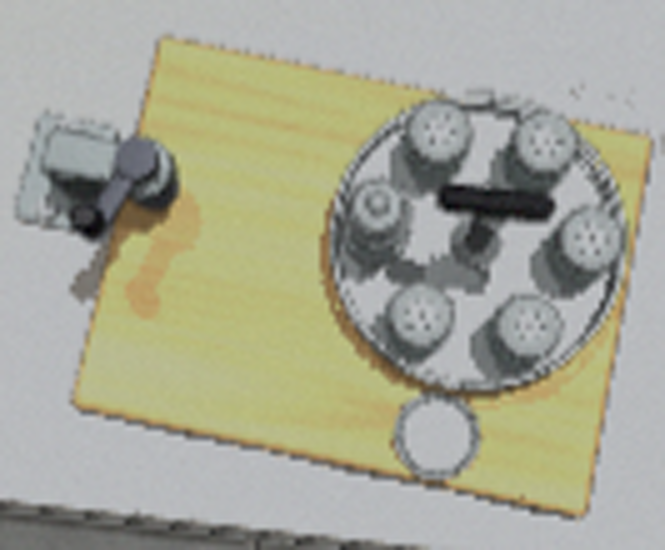

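The crops give these pixels (crop coordinates):

| Thing | Scene crop | Top crop |
|---|---|---|
| Crank handle | (128,72) | (88,216) |
| Hub top | (203,55) | (140,157) |
| Bar | (475,162) | (496,202) |
| Mill ball | (382,163) | (376,203) |
| Dish | (343,473) | (436,437) |

I'll triangulate these.

```bash
python3 - <<'E'
from h import *
import pickle
D=pickle.load(open("d0.pkl","rb"));s,t=D["scene"],D["top"]
S=lambda x,y:(180+(x-2.5)/6,180+(y-2.5)/6); T=lambda x,y:(180+(x-2)/5,170+(y-2)/5)
def blob(c,x0,x1,y0,y1,v=50):
    f=c["frame"][y0:y1,x0:x1]; m=(f.max(2)<v).astype(np.uint8)
    n,l,st,ce=cv2.connectedComponentsWithStats(m); 
    i=1+np.argmax(st[1:,4]); p=np.argwhere(l==i)[:,::-1].astype(np.float32)
    r=cv2.minAreaRect(p); return np.array(r[0])+[x0,y0],r,st[i,4],p+[x0,y0]
bs=blob(s,248,270,198,216);bt=blob(t,264,294,203,217)
print("bar blobs",bs[:3],bt[:3])
P={}
P["bar"]=tri((s,bs[0]),(t,bt[0]))
hs=blob(s,196,206,184,198,60);ht=blob(t,192,202,208,220,60)
print(hs[:3],ht[:3])
P["handle"]=tri((s,hs[0]),(t,ht[0]))
P["hub"]=tri((s,S(203,53)),(t,T(140,157)))
P["mill"]=tri((s,S(382,160)),(t,T(376,203)))
P["dish"]=tri((s,S(343,473)),(t,T(436,437)))
for k,v in P.items(): print(k,np.round(v[0],1),v[1])
# board corners z=18 from top and scene
for n,c,L in(("top",t,[T(160,37),T(653,137),T(585,518),T(75,405)]),("sc",s,[S(300,62),S(700,325),S(40,300)])):
    print(n,[np.round(plane(c,p,18)[:2],1).tolist() for p in L])
for n,c,b in(("s",s,bs),("t",t,bt)):
    x=b[3];m=x.mean(0);u,_,vt=np.linalg.svd(x-m);d=vt[0]*8
    a=plane(c,m+d,200)-plane(c,m-d,200);print(n,"bar dir",np.degrees(np.arctan2(a[1],a[0])))
E
```

```text
bar blobs (array([258.55882263, 207.73529434]), ((10.558822631835938, 9.735294342041016), (16.120866775512695, 4.458962917327881), 30.963754653930664), np.int32(65)) (array([278.35294151, 211.9117651 ]), ((14.352941513061523, 8.911765098571777), (21.244932174682617, 8.820098876953125), 4.39870548248291), np.int32(114))
(array([201.6551733 , 193.36207008]), ((5.655173301696777, 9.362070083618164), (9.322757720947266, 3.2826614379882812), 66.80140686035156), np.int32(27)) (array([196.84615374, 212.23076868]), ((4.846153736114502, 4.23076868057251), (9.805806159973145, 5.88348388671875), 78.69007110595703), np.int32(40))
bar [ 516.5 -124.3  190.7] [0.9, 0.9]
handle [500.5 101.4 123.8] [0.5, 0.5]
hub [533.9  73.9 135.3] [0.4, 0.4]
mill [520.9 -61.4 146.5] [0.3, 0.3]
dish [ 402.3 -111.9   22.2] [0.0, 0.0]
top [[632.9, 87.7], [602.2, -229.8], [364.7, -205.9], [397.7, 108.6]]
sc [[630.6, 84.8], [599.3, -230.0], [397.8, 107.8]]
s bar dir -92.36716009338292
t bar dir -87.73551027500703
```

move_arm(
  increments=[
    [-4,-3.5,-1,0.1,1],
    [-8,-7,-2,0.2,1],
    [-12,-10.5,-3,0.3,1],
    [-16,-14,-4,0.4,1],
    [-20,-17.5,-4.2,0.5,1],
    [-24,-21,-4.2,0.6,1],
    [-28,-24.5,-4.2,0.7,1],
    [-31,-27.3,-4.2,0.8,1],
    [-34,-30,-4.2,0.9,1],
    [-37,-32.6,-4.2,1.0,1],
    [-40,-35.2,-4.2,1.1,1],
    [-42,-37,-4.2,1.2,1],
  ],
)

```text
clock: 1.15
eef_pos: [423.0, 96.3, 260.5]
orientation: [2.156, 2.285, 0.0]
force: [0.7, 0.3, 0.4]
width: 93.3
gripper_force: 0.0
```

move_arm(
  increments=[
    [0,0,0,0.064,1],
    [0,0,0,0.064,1],
    [0,0,0,0.064,1],
  ],
)

```text
clock: 1.4
eef_pos: [422.2, 98.4, 260.1]
orientation: [-2.221, -2.222, 0.001]
force: [1.0, 0.5, 0.1]
width: 92.8
gripper_force: 0.0
```

```bash
python3 - <<'E'
from h import *
import pickle
c=cam("wrist");pickle.dump(c,open("w1.pkl","wb"));cv2.imwrite("pics/w1.png",cv2.resize(c["frame"],(800,600),interpolation=cv2.INTER_CUBIC))
o=robot.get_obs();print(o["eef_pos"],o["orientation"],o["q"])
for X in([500,101,149],[534,74,133],[517,-125,203]):print(proj(c,X)*800/512)
E
```

```text
[421.98889661  98.90219806 260.15883134] [-2.21884003e+00 -2.22338556e+00  4.57342912e-04] [1.22604777e-01 8.79988518e-02 1.87873396e+00 2.00872189e-04
 1.17537456e+00 1.20480843e-01]
[516.79089788 287.66559741]
[555.78505028 318.24906342]
[533.07764925 618.95706505]
```

View pics/w1.png

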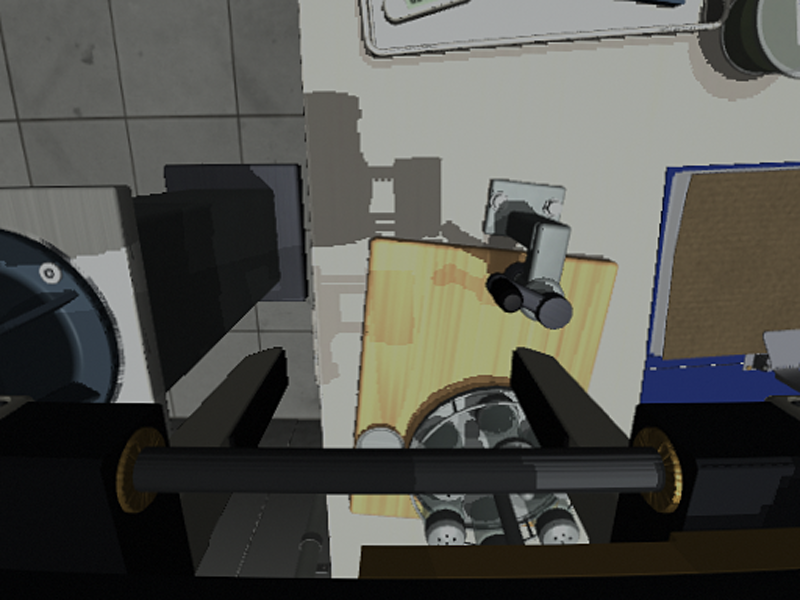

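The wrist view shows the handle's top at about (511,300) and the hub's top disc at about (554,309) in the 800 px picture. The clamp post is beyond them at (545,245). I'll move for a second view.

move_arm(
  increments=[
    [-2,2,0,0,1],
    [-4,4,0,0,1],
    [-6,6,0,0,1],
    [-8,8,0,0,1],
    [-8,8,0,0,1],
    [-8,8,0,0,1],
  ],
)

```text
clock: 1.95
eef_pos: [502.4, 19.0, 260.0]
orientation: [-2.22, -2.222, 0.001]
force: [-0.6, -0.0, -1.2]
width: 93.1
gripper_force: 0.0
```

```bash
python3 - <<'E'
from h import *
import pickle
d=pickle.load(open("w1.pkl","rb"))
c=cam("wrist");pickle.dump(c,open("w2.pkl","wb"))
o=robot.get_obs();print(o["eef_pos"],o["orientation"])
t=[proj(c,X) for X in([500,101,149],[534,74,133],[517,-125,203])];print(t)
x,y=t[0].astype(int);x0=max(0,x-50);y0=max(0,y-45);print(x0,y0)
a=c["frame"][y0:y0+100,x0:x0+100]
b=d["frame"][150:250,290:390]
cv2.imwrite("pics/w2.png",cv2.resize(np.hstack([b,a]),None,fx=4,fy=4,interpolation=cv2.INTER_CUBIC))
E
```

```text
[501.84537747  19.41560119 260.07442981] [-2.21929936e+00 -2.22248679e+00  6.12639154e-04]
[array([252.07024581, 102.9504209 ]), array([285.58347464, 130.56092697]), array([269.13956825, 340.36447881])]
202 57
```

View pics/w2.png

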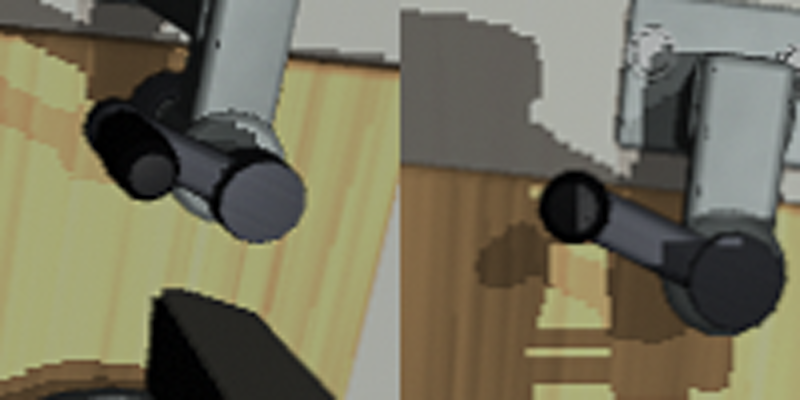

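In the left crop the handle top is at (153,172) and the hub at (262,202). In the right crop the handle top is at (575,207) and the hub at (738,283).

```bash
python3 - <<'E'
from h import *
import pickle
a,b=[pickle.load(open(f"w{i}.pkl","rb")) for i in(1,2)]
D=pickle.load(open("d0.pkl","rb"));s,t=D["scene"],D["top"]
A=lambda x,y:(290+(x-1.5)/4,150+(y-1.5)/4);B=lambda x,y:(202+(x-401.5)/4,57+(y-1.5)/4)
S=lambda x,y:(180+(x-2.5)/6,180+(y-2.5)/6); T=lambda x,y:(180+(x-2)/5,170+(y-2)/5)
h=tri((a,A(153,172)),(b,B(574,207)));u=tri((a,A(262,202)),(b,B(738,281)))
print("handle top",h,"hub",u,tri((a,A(262,202)),(b,B(738,281)),(s,S(203,53)),(t,T(140,157))))
d=h[0]-u[0];print(np.hypot(*d[:2]),np.degrees(np.arctan2(d[1],d[0])))
for c,p in((a,A(153,172)),(b,B(574,207))):print(plane(c,p,165))
for c,p in((a,A(262,202)),(b,B(738,281))):print(plane(c,p,131))
E
```

```text
handle top (array([493.92227314,  96.2711968 , 163.02383677]), [0.0, 0.0]) hub (array([534.56597951,  77.15999414, 129.34090589]), [0.4, 0.4]) (array([535.10414639,  76.38575145, 129.86233472]), [1.1, 1.1, 1.5, 2.0])
44.91268122003001 154.816476286316
[493.40707686  96.91352748 165.        ]
[493.97090134  96.27820521 165.        ]
[533.67284863  77.46907183 131.        ]
[534.65531627  77.54999435 131.        ]
```

move_arm(
  increments=[
    [2.5,-0.3,0,0,1],
    [5,-0.6,0,0,1],
    [7.7,-0.8,2,0,1],
    [7.7,-0.8,5,0,1],
    [7.7,-0.8,8,0,1],
    [7.7,-0.8,10.5,0,1],
    [7.7,-0.8,12,0,1],
    [7.7,-0.8,12.4,0,1],
    [7.7,-0.8,12.4,0,1],
  ],
)

```text
clock: 2.75
eef_pos: [493.4, 96.3, 135.9]
orientation: [-2.219, -2.222, 0.002]
force: [0.0, -0.4, -0.3]
width: 93.0
gripper_force: 0.0
```

move_arm(
  increments=[
    [0,0,0,0,-1],
    [0,0,0,0,-1],
    [0,0,0,0,-1],
    [0,0,0,0,-1],
    [0,0,0,0,-1],
    [0,0,0,0,-1],
    [0,0,0,0,-1],
    [0,0,0,0,-1],
  ],
  newtons=25,
)

```text
clock: 3.42
eef_pos: [494.5, 95.2, 136.4]
orientation: [2.223, 2.22, 0.0]
force: [0.4, 0.2, 0.1]
width: 44.2
gripper_force: 0.0
```

move_arm(
  increments=[
    [0,0,0,0,-1],
    [0,0,0,0,-1],
    [0,0,0,0,-1],
    [0,0,0,0,-1],
    [0,0,0,0,-1],
    [0,0,0,0,-1],
    [0,0,0,0,-1],
    [0,0,0,0,-1],
  ],
)

```text
clock: 4.08
eef_pos: [493.8, 95.4, 136.2]
orientation: [-2.222, -2.22, 0.002]
force: [-4.8, -0.1, 3.4]
width: 16.5
gripper_force: 25.0
```

```bash
python3 - <<'E'
from h import *
o=robot.get_obs();print(o["eef_pos"],o["force"],o["width"],o["gripper_force"])
# table: circle moves from handle azimuth a0 clockwise, in tool cm (tx=world dy, ty=world dx, tz=down)
a0=154.8
for k in range(0,37):
    a=a0-15*k
    f=lambda v:round(v,2)
    base=a0-180*(k//12)if k%12 else a0-180*(k//12-1) if k else a0
    A,B=np.radians(a),np.radians(base)
    print(k,[f(4.5*(np.sin(A)-np.sin(B))),f(4.5*(np.cos(A)-np.cos(B))),f(.8/24*((k-1)%12+1))])
E
```

```text
[493.84202978  95.35580583 136.20653574] [-4.80354083 -0.10376168  3.41788484] 16.460631071931296 25.000610053539276
0 [np.float64(0.0), np.float64(0.0), 0.4]
1 [np.float64(0.99), np.float64(0.63), 0.03]
2 [np.float64(1.78), np.float64(1.5), 0.07]
3 [np.float64(2.32), np.float64(2.55), 0.1]
4 [np.float64(2.57), np.float64(3.7), 0.13]
5 [np.float64(2.51), np.float64(4.87), 0.17]
6 [np.float64(2.16), np.float64(5.99), 0.2]
7 [np.float64(1.52), np.float64(6.98), 0.23]
8 [np.float64(0.65), np.float64(7.77), 0.27]
9 [np.float64(-0.39), np.float64(8.31), 0.3]
10 [np.float64(-1.54), np.float64(8.56), 0.33]
11 [np.float64(-2.71), np.float64(8.5), 0.37]
12 [np.float64(-3.83), np.float64(8.14), 0.4]
13 [np.float64(-0.99), np.float64(-0.63), 0.03]
14 [np.float64(-1.78), np.float64(-1.5), 0.07]
15 [np.float64(-2.32), np.float64(-2.55), 0.1]
16 [np.float64(-2.57), np.float64(-3.7), 0.13]
17 [np.float64(-2.51), np.float64(-4.87), 0.17]
18 [np.float64(-2.16), np.float64(-5.99), 0.2]
19 [np.float64(-1.52), np.float64(-6.98), 0.23]
20 [np.float64(-0.65), np.float64(-7.77), 0.27]
21 [np.float64(0.39), np.float64(-8.31), 0.3]
22 [np.float64(1.54), np.float64(-8.56), 0.33]
23 [np.float64(2.71), np.float64(-8.5), 0.37]
24 [np.float64(3.83), np.float64(-8.14), 0.4]
25 [np.float64(0.99), np.float64(0.63), 0.03]
26 [np.float64(1.78), np.float64(1.5), 0.07]
27 [np.float64(2.32), np.float64(2.55), 0.1]
28 [np.float64(2.57), np.float64(3.7), 0.13]
29 [np.float64(2.51), np.float64(4.87), 0.17]
30 [np.float64(2.16), np.float64(5.99), 0.2]
31 [np.float64(1.52), np.float64(6.98), 0.23]
32 [np.float64(0.65), np.float64(7.77), 0.27]
33 [np.float64(-0.39), np.float64(8.31), 0.3]
34 [np.float64(-1.54), np.float64(8.56), 0.33]
35 [np.float64(-2.71), np.float64(8.5), 0.37]
36 [np.float64(-3.83), np.float64(8.14), 0.4]
```

move_arm(
  increments=[
    [0.99,0.63,0.03,0,-1],
    [1.78,1.5,0.07,0,-1],
    [2.32,2.55,0.1,0,-1],
    [2.57,3.7,0.13,0,-1],
    [2.51,4.87,0.17,0,-1],
    [2.16,5.99,0.2,0,-1],
    [1.52,6.98,0.23,0,-1],
    [0.65,7.77,0.27,0,-1],
    [-0.39,8.31,0.3,0,-1],
    [-1.54,8.56,0.33,0,-1],
    [-2.71,8.5,0.37,0,-1],
    [-3.83,8.14,0.4,0,-1],
  ],
)

```text
clock: 5.08
eef_pos: [575.4, 56.8, 132.1]
orientation: [-2.222, -2.219, 0.001]
force: [-5.6, 6.5, 1.4]
width: 16.3
gripper_force: 25.0
```

move_arm(
  increments=[
    [-0.99,-0.63,0.03,0,-1],
    [-1.78,-1.5,0.07,0,-1],
    [-2.32,-2.55,0.1,0,-1],
    [-2.57,-3.7,0.13,0,-1],
    [-2.51,-4.87,0.17,0,-1],
    [-2.16,-5.99,0.2,0,-1],
    [-1.52,-6.98,0.23,0,-1],
    [-0.65,-7.77,0.27,0,-1],
    [0.39,-8.31,0.3,0,-1],
    [1.54,-8.56,0.33,0,-1],
    [2.71,-8.5,0.37,0,-1],
    [3.83,-8.14,0.4,0,-1],
  ],
)

```text
clock: 6.08
eef_pos: [493.6, 95.4, 128.5]
orientation: [-2.222, -2.22, 0.002]
force: [-3.1, -4.8, 6.8]
width: 16.3
gripper_force: 25.0
```

move_arm(
  increments=[
    [0.5,0.27,0.02,0,-1],
    [0.99,0.63,0.03,0,-1],
  ],
)

```text
clock: 6.25
eef_pos: [500.4, 105.3, 128.3]
orientation: [-2.222, -2.221, 0.002]
force: [-6.1, -4.5, 9.1]
width: 16.4
gripper_force: 25.0
```

move_arm(
  increments=[
    [0.42,0.42,0.02,0,-1],
    [0.79,0.87,0.04,0,-1],
  ],
)

```text
clock: 6.42
eef_pos: [509.2, 113.0, 128.1]
orientation: [-2.222, -2.221, 0.002]
force: [-7.5, -4.1, 11.7]
width: 16.5
gripper_force: 25.0
```

move_arm(
  increments=[
    [0.3,0.52,0.02,0,-1],
    [0.54,1.05,0.03,0,-1],
  ],
)

```text
clock: 6.58
eef_pos: [519.7, 118.2, 128.0]
orientation: [-2.222, -2.221, 0.003]
force: [-8.6, -7.2, 13.7]
width: 16.6
gripper_force: 25.0
```

move_arm(
  increments=[
    [0.15,0.57,-0.05,0,-1],
    [0.25,1.15,-0.08,0,-1],
    [0.25,1.15,-0.08,0,-1],
  ],
)

```text
clock: 6.83
eef_pos: [530.9, 120.3, 128.0]
orientation: [-2.222, -2.22, 0.005]
force: [-7.3, -5.9, 8.4]
width: 16.2
gripper_force: 25.0
```

```bash
python3 - <<'E'
from h import *
import pickle
o=robot.get_obs();print(o["eef_pos"],o["force"],o["moment"],o["gripper_force"])
c=cam("scene");t=cam("top")
D=pickle.load(open("d0.pkl","rb"))
a=c["frame"][170:230,180:260];b=t["frame"][180:240,175:255];e=D["scene"]["frame"][170:230,180:260]
cv2.imwrite("pics/c1.png",cv2.resize(np.hstack([a,b]),None,fx=5,fy=5,interpolation=cv2.INTER_CUBIC))
E
```

```text
[530.92250388 120.29051382 128.03680517] [-7.27207578 -5.85360717  8.3712941 ] [-0.97977496  1.36599842 -0.01316696] 25.005158185958862
```

View pics/c1.png

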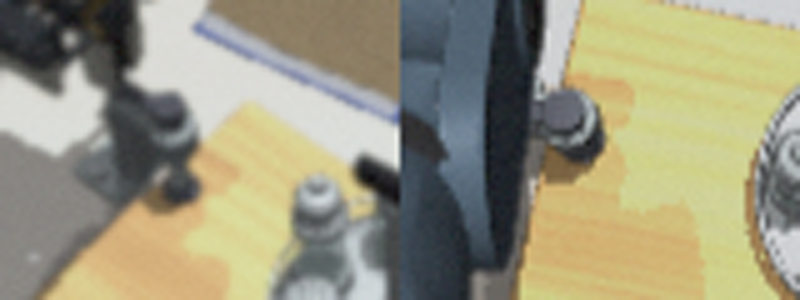

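move_arm(
  increments=[
    [0,0.6,0,0,-1],
    [-0.05,1.17,0.02,0,-1],
    [-0.05,1.17,0.02,0,-1],
  ],
  newtons=40,
)

```text
clock: 7.18
eef_pos: [542.1, 119.7, 127.9]
orientation: [-2.221, -2.219, 0.006]
force: [-10.3, -4.2, 9.5]
width: 16.1
gripper_force: 40.0
```

move_arm(
  increments=[
    [-0.15,0.58,0.02,0,-1],
    [-0.35,1.12,0.03,0,-1],
    [-0.35,1.12,0.03,0,-1],
  ],
)

```text
clock: 7.43
eef_pos: [552.9, 116.4, 127.7]
orientation: [-2.22, -2.218, 0.006]
force: [-13.1, -3.1, 13.1]
width: 16.1
gripper_force: 40.0
```

move_arm(
  increments=[
    [-0.3,0.52,0.02,0,-1],
    [-0.63,0.99,0.03,0,-1],
    [-0.63,0.99,0.03,0,-1],
  ],
)

```text
clock: 7.68
eef_pos: [562.4, 110.5, 127.5]
orientation: [-2.22, -2.217, 0.006]
force: [-15.3, 0.4, 15.0]
width: 16.4
gripper_force: 40.0
```

```bash
python3 - <<'E'
from h import *
o=robot.get_obs();print(o["eef_pos"],o["force"],o["moment"])
r=o["eef_pos"][:2]-np.array([534.6,77.3]);print(r,np.hypot(*r),np.degrees(np.arctan2(r[1],r[0])))
f=o["force"];print("torque",(r[0]*f[1]-r[1]*f[0])/1000)
E
```

```text
[562.44158982 110.51614958 127.52620497] [-15.32511362   0.36083417  14.97395899] [-0.03491302  2.92714789  0.08068834]
[27.84158982 33.21614958] 43.341281898298234 50.030450506239525
torque 0.5190874634161902
```

move_arm(
  increments=[
    [0,0,0,0,0],
    [0,0,0,0,0],
    [0,0,0,0,0],
    [0,0,0,0,0],
    [0,0,0,0,0],
    [0,0,0,0,0],
    [0,0,-3,0,0],
    [0,0,-6,0,0],
    [0,0,-9,0,0.2],
    [0,0,-12,0,0.5],
    [0,0,-14,0,1],
    [0,0,-14,0,1],
  ],
)

```text
clock: 8.68
eef_pos: [566.3, 110.8, 272.0]
orientation: [2.219, 2.217, 0.01]
force: [0.3, -0.4, 0.2]
width: 68.7
gripper_force: 0.0
```

move_arm(
  increments=[
    [-2,-1,0,0,1],
    [-5,-2,0,0,1],
    [-8,-3,0,0,1],
    [-10,-4,0,0,1],
    [-10,-4,0,0,1],
    [-10,-4,0,0,1],
    [-10,-4,0,0,1],
  ],
)

```text
clock: 9.27
eef_pos: [524.5, 11.0, 266.9]
orientation: [-2.223, -2.22, -0.0]
force: [0.5, 0.3, 0.3]
width: 93.1
gripper_force: 0.0
```

```bash
python3 - <<'E'
from h import *
import pickle
o=robot.get_obs();print(o["clock"],o["eef_pos"],o["orientation"],o["force"])
c=cam("wrist");pickle.dump(c,open("w3.pkl","wb"))
a=c["frame"]
cv2.imwrite("pics/w3.png",cv2.resize(a,(800,600),interpolation=cv2.INTER_CUBIC))
for X in([516.5,-124.3,203],[520.9,-61.4,154]):print(proj(c,X)*800/512)
E
```

```text
9.2667 [524.46460294  10.98314589 266.92929442] [-2.22276659e+00 -2.21997660e+00 -2.43545791e-04] [0.51513749 0.34624398 0.34330191]
[385.74708488 512.79919073]
[392.86706073 389.13937279]
```

View pics/w3.png

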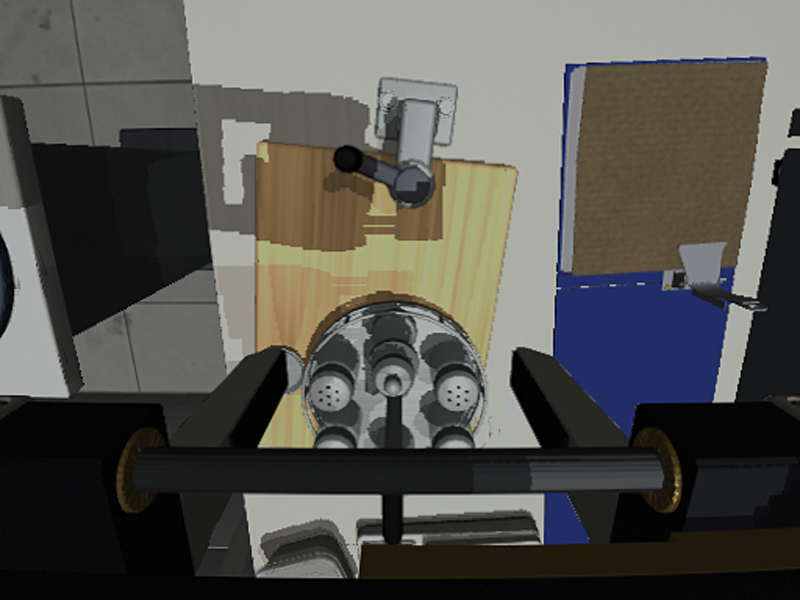

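The handle is at (347,158), well away from where I let go of it, and the hub is at (412,186). The mill stands on the clamp side at (392,385), and the bar is upright in the picture at x≈393. I'll measure the crank and check whether it sprang back.

```bash
python3 - <<'E'
from h import *
import pickle
c=pickle.load(open("w3.pkl","rb"));k=512/800
for z in(115,121,125,129.5):
    u=plane(c,(412*k,186*k),z);h=plane(c,(347*k,158*k),z+34);d=(h-u)[:2]
    print(z,u.round(1),h.round(1),np.hypot(*d).round(1),np.degrees(np.arctan2(d[1],d[0])).round(1))
t=cam("top");s=cam("scene");pickle.dump((s,t),open("st2.pkl","wb"))
a=s["frame"][175:225,180:260];b=t["frame"][180:230,175:255]
D=pickle.load(open("d0.pkl","rb"))
e=D["scene"]["frame"][175:225,180:260];g=D["top"]["frame"][180:230,175:255]
cv2.imwrite("pics/c2.png",cv2.resize(np.vstack([np.hstack([a,b]),np.hstack([e,g])]),None,fx=5,fy=5,interpolation=cv2.INTER_CUBIC))
E
```

```text
115 [534.6  76.2 115. ] [493.4  94.8 149. ] 45.2 155.7
121 [534.4  76.5 121. ] [494.1  94.8 155. ] 44.3 155.6
125 [534.3  76.7 125. ] [494.5  94.7 159. ] 43.7 155.6
129.5 [534.2  76.9 129.5] [495.   94.7 163.5] 43.0 155.6
```

View pics/c2.png

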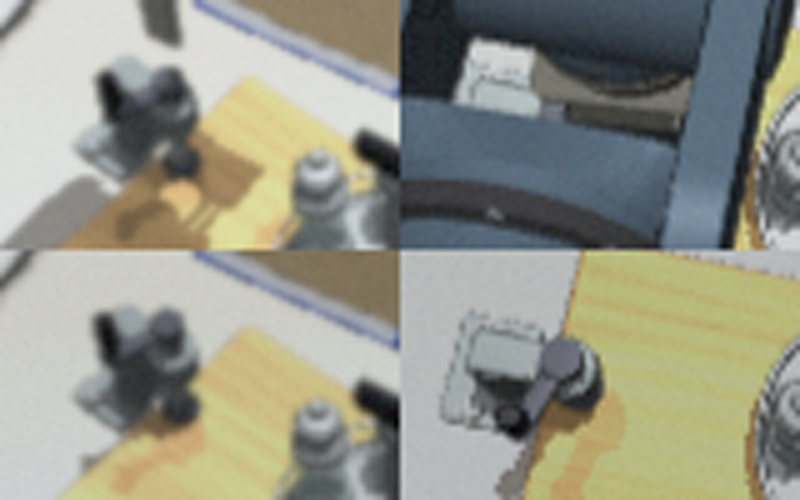

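The crank sprang back from about 10.0 rad to about 8.2 rad, exactly one turn past the start. The wrist geometry also puts the hub about 8 mm lower. The pad is elastic, so I should regrip, tighten, and unload it gently before letting go.

move_arm(
  increments=[
    [2.8,-1,0,0,1],
    [5.6,-2,0,0,1],
    [8.4,-3,2,0,1],
    [8.4,-3,5,0,1],
    [8.4,-3,8,0,0.6],
    [8.4,-3,11,0,0],
    [8.4,-3,13,0,0],
    [8.4,-3,13.8,0,0],
    [8.4,-3,13.8,0,-0.5],
    [8.4,-3,13.8,0,-1],
    [8.4,-3,13.8,0,-1],
    [8.4,-3,13.8,0,-1],
  ],
  newtons=30,
)

```text
clock: 10.42
eef_pos: [495.0, 94.8, 130.6]
orientation: [2.221, 2.219, 0.003]
force: [1.0, 0.2, -0.2]
width: 44.4
gripper_force: 0.0
```

move_arm(
  increments=[
    [0,0,0,0,-1],
    [0,0,0,0,-1],
    [0,0,0,0,-1],
    [0,0,0,0,-1],
    [0,0,0,0,-1],
  ],
)

```text
clock: 10.83
eef_pos: [493.0, 94.7, 129.4]
orientation: [-2.221, -2.219, 0.004]
force: [-7.8, 1.0, 6.2]
width: 16.3
gripper_force: 30.0
```

move_arm(
  increments=[
    [0.5,0.25,0.02,0,-1],
    [0.97,0.57,0.03,0,-1],
    [1.4,0.93,0.05,0,-1],
    [1.76,1.33,0.06,0,-1],
    [2.08,1.78,0.08,0,-1],
    [2.34,2.26,0.09,0,-1],
    [2.34,2.26,0.09,0,-1],
    [2.34,2.26,0.09,0,-1],
  ],
)

```text
clock: 11.5
eef_pos: [516.6, 118.1, 129.0]
orientation: [-2.222, -2.22, 0.001]
force: [-4.8, -1.5, 10.0]
width: 16.5
gripper_force: 30.0
```

```bash
cat > tq.py <<'E'
from h import *
o=robot.get_obs();r=o["eef_pos"][:2]-np.array([534.6,77.3]);f=o["force"];a=np.degrees(np.arctan2(r[1],r[0]))
print(o["eef_pos"].round(1),f.round(1),"R",np.hypot(*r).round(1),"az",a.round(1),"crank",np.radians((-95-a)%360+360).round(2),"torque",((r[0]*f[1]-r[1]*f[0])/1000).round(3),"radial",(r@f[:2]/np.hypot(*r)).round(1))
E
python3 tq.py
```

```text
[516.6 118.1 129. ] [-4.8 -1.5 10. ] R 44.6 az 113.8 crank 8.92 torque 0.222 radial 0.5
```

move_arm(
  increments=[
    [-0.02,-0.05,-0.05,0,-1],
    [-0.04,-0.1,-0.08,0,-1],
    [-0.04,-0.1,-0.08,0,-1],
    [-0.04,-0.1,-0.08,0,-1],
  ],
)

```text
clock: 11.83
eef_pos: [515.1, 117.4, 129.1]
orientation: [-2.222, -2.22, 0.002]
force: [-5.2, -2.3, 3.4]
width: 16.2
gripper_force: 30.0
```

```bash
python3 tq.py
```

```text
[515.1 117.4 129.1] [-5.2 -2.3  3.4] R 44.6 az 115.9 crank 8.89 torque 0.254 radial 0.2
```

move_arm(
  increments=[
    [-0.05,-0.1,0,0,-1],
    [-0.1,-0.2,0,0,-1],
    [-0.1,-0.2,0,0,-1],
    [-0.1,-0.2,0,0,-1],
  ],
)

```text
clock: 12.17
eef_pos: [513.4, 116.5, 129.2]
orientation: [-2.222, -2.22, 0.001]
force: [-5.5, -1.5, 4.7]
width: 16.2
gripper_force: 30.0
```

```bash
python3 tq.py
```

```text
[513.4 116.5 129.2] [-5.5 -1.5  4.7] R 44.6 az 118.4 crank 8.84 torque 0.247 radial 1.3
```

move_arm(
  increments=[
    [-0.08,-0.14,0,0,-1],
    [-0.15,-0.27,0,0,-1],
    [-0.15,-0.27,0,0,-1],
    [-0.15,-0.27,0,0,-1],
  ],
)

```text
clock: 12.5
eef_pos: [510.8, 115.1, 129.2]
orientation: [-2.222, -2.22, 0.001]
force: [-6.3, -1.7, 4.5]
width: 16.4
gripper_force: 30.0
```

```bash
python3 tq.py
```

```text
[510.8 115.1 129.2] [-6.3 -1.7  4.5] R 44.6 az 122.2 crank 8.77 torque 0.277 radial 2.0
```

move_arm(
  increments=[
    [-0.18,-0.24,0,0,-1],
    [-0.36,-0.48,0,0,-1],
    [-0.36,-0.48,0,0,-1],
    [-0.36,-0.48,0,0,-1],
  ],
  newtons=10,
)

```text
clock: 12.83
eef_pos: [505.8, 111.5, 129.2]
orientation: [-2.222, -2.22, 0.001]
force: [-5.2, 0.5, 5.0]
width: 16.8
gripper_force: 10.0
```

```bash
python3 tq.py
```

```text
[505.8 111.5 129.2] [-5.2  0.5  5. ] R 44.8 az 130.1 crank 8.64 torque 0.162 radial 3.7
```

move_arm(
  increments=[
    [0,0,0,0,-0.62],
    [0,0,0,0,-0.6],
    [0,0,0,0,-0.58],
  ],
)

```text
clock: 13.08
eef_pos: [506.4, 111.5, 129.2]
orientation: [2.222, 2.22, 0.0]
force: [-4.1, -0.4, 1.4]
width: 19.0
gripper_force: 1.8
```

```bash
python3 tq.py
```

```text
[506.4 111.5 129.2] [-4.1 -0.4  1.4] R 44.4 az 129.5 crank 8.65 torque 0.152 radial 2.3
```

move_arm(
  increments=[
    [-0.15,-0.18,0,0,-0.58],
    [-0.3,-0.36,0,0,-0.58],
    [-0.3,-0.36,0,0,-0.58],
    [-0.3,-0.36,0,0,-0.58],
  ],
)

```text
clock: 13.42
eef_pos: [502.5, 108.4, 129.2]
orientation: [-2.223, -2.22, 0.001]
force: [-3.7, -0.1, 2.3]
width: 19.6
gripper_force: 2.2
```

```bash
python3 tq.py
```

```text
[502.5 108.4 129.2] [-3.7 -0.1  2.3] R 44.7 az 135.9 crank 8.54 torque 0.118 radial 2.6
```

move_arm(
  increments=[
    [-0.2,-0.17,0,0,-0.58],
    [-0.4,-0.34,0,0,-0.58],
    [-0.4,-0.34,0,0,-0.58],
    [-0.4,-0.34,0,0,-0.58],
  ],
)

```text
clock: 13.75
eef_pos: [499.2, 104.4, 129.2]
orientation: [-2.223, -2.22, 0.0]
force: [-3.3, -0.8, 1.6]
width: 19.5
gripper_force: 1.8
```

```bash
python3 tq.py
```

```text
[499.2 104.4 129.2] [-3.3 -0.8  1.6] R 44.6 az 142.5 crank 8.42 torque 0.119 radial 2.1
```

move_arm(
  increments=[
    [-0.15,-0.12,0,0,-0.58],
    [-0.3,-0.23,0,0,-0.58],
    [-0.3,-0.23,0,0,-0.58],
    [-0.3,-0.23,0,0,-0.58],
  ],
)

```text
clock: 14.08
eef_pos: [497.1, 101.5, 129.2]
orientation: [2.223, 2.22, 0.0]
force: [-2.1, -0.8, 1.1]
width: 19.6
gripper_force: 1.0
```

```bash
python3 tq.py
```

```text
[497.1 101.5 129.2] [-2.1 -0.8  1.1] R 44.6 az 147.2 crank 8.34 torque 0.081 radial 1.3
```

move_arm(
  increments=[
    [0,0,0,0,-0.5],
    [0,0,0,0,-0.4],
    [0,0,0,0,-0.2],
    [0,0,0,0,0],
    [0,0,0,0,0],
    [0,0,0,0,0],
    [0,0,-3,0,0],
    [0,0,-6,0,0],
    [0,0,-9,0,0.2],
    [0,0,-12,0,0.5],
    [0,0,-14,0,1],
    [0,0,-14,0,1],
  ],
)

```text
clock: 15.08
eef_pos: [498.7, 101.8, 273.4]
orientation: [2.219, 2.217, 0.009]
force: [0.6, 0.5, 1.2]
width: 68.3
gripper_force: 0.0
```

move_arm(
  increments=[
    [-2,0.5,0,0,1],
    [-5,1.5,0,0,1],
    [-8,3,0,0,1],
    [-8,3,0,0,1],
    [-8,3,0,0,1],
  ],
)

```text
clock: 15.5
eef_pos: [527.0, 20.5, 268.2]
orientation: [-2.224, -2.217, 0.001]
force: [-0.3, 0.3, 0.0]
width: 92.6
gripper_force: 0.0
```

```bash
python3 - <<'E'
from h import *
import pickle
c=cam("wrist");pickle.dump(c,open("w4.pkl","wb"));o=robot.get_obs();print(o["eef_pos"],o["orientation"],o["q"])
f=c["frame"]
p=proj(c,[494.5,96,155]);q=proj(c,[534.6,77,121.5]);print(p,q)
# dark blob near predicted handle
m=(f.max(2)<35).astype(np.uint8);n,l,st,ce=cv2.connectedComponentsWithStats(m)
for i in range(1,n):
    if st[i,4]>25 and np.hypot(*(ce[i]-p))<50: print(ce[i],st[i],plane(c,ce[i],155).round(1))
x,y=q.astype(int);cv2.imwrite("pics/c3.png",cv2.resize(f[max(0,y-50):y+50,x-70:x+60],None,fx=6,fy=6,interpolation=cv2.INTER_CUBIC));print(x-70,max(0,y-50))
E
```

```text
[526.66616055  21.42814982 268.30986313] [-2.22298149e+00 -2.21824468e+00  1.25296150e-03] [-4.77734785e-02  2.61337415e-01  1.64749701e+00  2.09202830e-04
  1.23416017e+00 -4.57096130e-02]
[220.30880703 110.26552924] [261.51051673 127.50894099]
[225.79096045 113.94915254] [211 103  43  32 354] [499.6  92.5 155. ]
191 77
```

```bash
python3 - <<'E'
from h import *
import pickle
for n,z in(("w3",155),("w4",155)):
    c=pickle.load(open(n+".pkl","rb"));f=c["frame"];p=proj(c,[494.5,96,155]).astype(int)
    x0,y0=p-16;g=f[y0:y0+32,x0:x0+32].max(2)
    for v in(15,20,25,30):
        m=(g<v).astype(np.uint8);k,l,st,ce=cv2.connectedComponentsWithStats(m)
        if k<2: continue
        i=1+np.argmax(st[1:,4]);X=plane(c,ce[i]+[x0,y0],z);u=np.array([534.5,76.5]);d=X[:2]-u
        print(n,v,st[i].tolist(),X.round(1),np.hypot(*d).round(1),np.degrees(np.arctan2(d[1],d[0])).round(1))
E
```

```text
w3 15 [8, 10, 18, 17, 184] [494.8  94.1 155. ] 43.4 156.1
w3 20 [8, 10, 18, 17, 247] [494.5  94.5 155. ] 43.8 155.8
w3 25 [8, 10, 24, 21, 264] [494.9  94.1 155. ] 43.4 156.0
w3 30 [8, 10, 24, 21, 275] [495.1  94.1 155. ] 43.2 156.0
w4 15 [8, 9, 18, 17, 193] [494.8  94.7 155. ] 43.7 155.4
w4 20 [8, 9, 18, 17, 242] [494.6  94.9 155. ] 43.9 155.2
w4 25 [8, 9, 18, 17, 251] [494.7  94.9 155. ] 43.8 155.1
w4 30 [8, 9, 24, 20, 274] [495.4  94.6 155. ] 43.1 155.1
```

```bash
python3 - <<'E'
from h import *
import pickle
for n in("w3","w4"):
    c=pickle.load(open(n+".pkl","rb"));f=c["frame"];g=f.max(2)
    for X in([517,-93,203],[517,-100,203],[517,-108,203],[517,-150,203],[517,-146,203]):
        p=proj(c,X);r=int(round(p[1]));
        if r>383: print("out");continue
        xs=[x for x in range(int(p[0])-25,int(p[0])+25) if g[r,x]<60]
        L=(min(xs),max(xs)) if xs else None
        print(n,r,p.round(1),L,len(xs), [plane(c,(x,r),203)[:2].round(1).tolist() for x in L] if L else "")
E
```

```text
w3 303 [247.  302.5] (222, 271) 50 [[492.5, -93.6], [540.4, -93.6]]
w3 308 [247.1 308.4] (222, 271) 50 [[492.3, -99.5], [540.5, -99.5]]
w3 315 [247.2 315.1] (222, 271) 50 [[492.0, -107.9], [540.6, -108.0]]
w3 348 [247.6 347.9] (233, 262) 29 [[501.8, -150.2], [531.9, -150.2]]
w3 345 [247.6 344.9] (246, 256) 11 [[515.3, -146.1], [525.7, -146.2]]
w4 310 [245.  309.7] (219, 268) 50 [[491.3, -93.4], [539.8, -93.4]]
w4 315 [245.1 315.5] (220, 269) 50 [[492.0, -99.5], [540.9, -99.5]]
w4 322 [245.2 321.9] (243, 255) 13 [[514.8, -108.1], [526.9, -108.1]]
w4 354 [245.8 353.9] (230, 269) 40 [[500.3, -150.2], [541.5, -150.2]]
w4 351 [245.7 351. ] (231, 269) 39 [[501.5, -146.0], [541.5, -146.1]]
```

move_arm(
  increments=[
    [-3,-0.2,0,0,1],
    [-6,-0.4,0,0,1],
    [-9,-0.6,0,0,1],
    [-12,-0.7,0,0,1],
    [-14.3,-0.7,0,0,1],
    [-14.3,-0.7,1,0,1],
    [-14.3,-0.7,4,0,0.7],
    [-14.3,-0.7,6.5,0,0.4],
    [-14.3,-0.7,8.5,0,0.2],
    [-14.3,-0.7,9.3,0,0],
    [-14.3,-0.7,9.4,0,0],
    [-14.3,-0.7,9.4,0,0],
  ],
)

```text
clock: 16.55
eef_pos: [520.0, -120.7, 175.5]
orientation: [-2.222, -2.221, -0.0]
force: [0.3, -0.7, -0.0]
width: 57.6
gripper_force: 0.0
```

```bash
python3 - <<'E'
from h import *
c=cam("wrist");o=robot.get_obs();print(o["eef_pos"],o["orientation"],o["force"],o["width"])
s=cam("scene");f=c["frame"];a=cv2.resize(f,(400,300));b=cv2.resize(s["frame"][150:270,180:340],(400,300),interpolation=cv2.INTER_CUBIC)
cv2.imwrite("pics/g1.png",np.hstack([a,b]))
for X in([520.5,-91,203],[520.5,-153,203]):print(proj(c,X)*400/512)
E
```

```text
[ 520.36064838 -120.96682916  176.12711779] [2.22105043e+00 2.22038904e+00 9.43715597e-04] [-0.19823476 -0.4982118  -0.2104268 ] 53.8702126904234
[199.13584143 161.17611307]
[199.21417162 238.30611212]
```

View pics/g1.png

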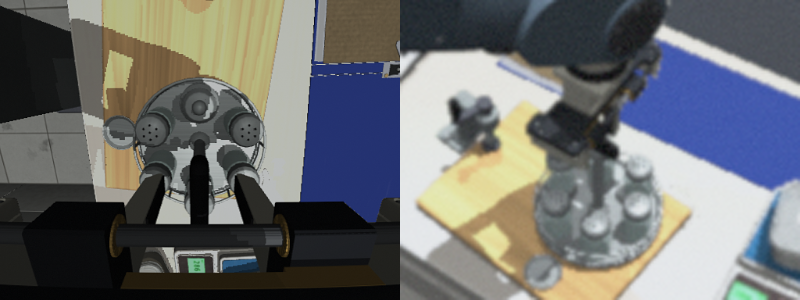

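The view shows the bar at (200,185) lying between the fingers, the mill at (200,105) on the clamp side and the dish at (118,132). I'll close on the bar.

move_arm(
  increments=[
    [0,0,0,0,-1],
    [0,0,0,0,-1],
    [0,0,0,0,-1],
    [0,0,0,0,-1],
    [0,0,0,0,-1],
    [0,0,0,0,-1],
    [0,0,0,0,-1],
    [0,0,0,0,-1],
    [0,0,0,0,-1],
    [0,0,0,0,-1],
  ],
  newtons=20,
)

```text
clock: 17.48
eef_pos: [519.9, -121.5, 175.4]
orientation: [2.222, 2.22, -0.0]
force: [-1.4, 0.1, 4.6]
width: 20.3
gripper_force: 20.0
```

```bash
python3 - <<'E'
from h import *
o=robot.get_obs();print(o["eef_pos"].round(1),o["force"].round(1),o["moment"].round(2),o["width"],o["gripper_force"],o["orientation"])
c=cam("wrist");f=c["frame"]
import pickle;pickle.dump(c,open("w5.pkl","wb"))
# mill: brightest ball & platter circle; dish circle by Hough
g=cv2.medianBlur(cv2.cvtColor(f,cv2.COLOR_BGR2GRAY),3)
h=cv2.HoughCircles(g,cv2.HOUGH_GRADIENT,1,20,param1=120,param2=22,minRadius=12,maxRadius=100)
for x,y,r in (h[0] if h is not None else [])[:14]:
    if y<260: print(x,y,r,"z95",plane(c,(x,y),95)[:2].round(1),"z20",plane(c,(x,y),22)[:2].round(1),"z150",plane(c,(x,y),150)[:2].round(1))
E
```

```text
[ 519.9 -121.5  175.4] [-1.4  0.1  4.6] [-0.09  0.32 -0.05] 20.328049746951862 20.00082939863205 [ 2.22240968e+00  2.22019755e+00 -5.51374955e-06]
252.5 183.5 81.6 z95 [ 518.2 -109.7] z20 [ 517.5 -130.1] z150 [518.7 -94.3]
253.5 162.5 64.1 z95 [519.1 -90.3] z20 [ 518.7 -105. ] z150 [519.4 -79.2]
273.5 164.5 62.0 z95 [536.9 -92.2] z20 [ 541.7 -107.4] z150 [533.2 -80.7]
231.5 177.5 62.0 z95 [ 499.3 -104. ] z20 [ 493.  -122.8] z150 [504.  -89.9]
315.5 164.5 22.9 z95 [574.3 -92.2] z20 [ 590.2 -107.5] z150 [562.3 -80.7]
197.5 97.5 99.4 z95 [472.6 -35.1] z20 [458.4 -33.4] z150 [483.3 -36.3]
265.5 211.5 66.3 z95 [ 530.2 -136.8] z20 [ 533.1 -165.3] z150 [ 528.  -115.4]
91.5 232.5 88.4 z95 [ 361.7 -158.6] z20 [ 314.7 -193.6] z150 [ 397.2 -132.3]
273.5 186.5 64.2 z95 [ 537.2 -112.5] z20 [ 542.2 -133.8] z150 [533.5 -96.5]
333.5 247.5 95.0 z95 [ 597.  -174.7] z20 [ 619.7 -214.4] z150 [ 579.9 -144.8]
```

```bash
python3 - <<'E'
from h import *
import pickle
c=pickle.load(open("w5.pkl","rb"));f=c["frame"]
for p in((200,102.5),(199.5,102.5)):print("ball z154",plane(c,np.array(p)*1.28,154).round(1))
g=cv2.cvtColor(f,cv2.COLOR_BGR2GRAY)[90:230,150:350]
h=cv2.HoughCircles(cv2.GaussianBlur(g,(3,3),0),cv2.HOUGH_GRADIENT,1,15,param1=100,param2=14,minRadius=11,maxRadius=24)
for x,y,r in h[0][:12]:
    p=(x+150,y+90);print(np.round([*p,r],1),"z108",plane(c,p,108)[:2].round(1),"z154",plane(c,p,154)[:2].round(1),"z22",plane(c,p,22)[:2].round(1))
E
```

```text
ball z154 [521.2 -57.6 154. ]
ball z154 [520.7 -57.6 154. ]
[254.5 134.5  18. ] z108 [520.1 -64.5] z154 [520.2 -59.8] z22 [519.9 -73.2]
[317.5 165.5  21.2] z108 [573.2 -90.3] z154 [562.8 -80.5] z22 [ 592.6 -108.6]
[194.5 166.5  21.2] z108 [469.4 -91. ] z154 [479.4 -81.1] z22 [ 450.5 -109.6]
[199.5 228.5  21.2] z108 [ 470.2 -148.1] z154 [ 480.1 -127. ] z22 [ 451.7 -187.7]
[310.5 228.5  21.2] z108 [ 570.5 -148.3] z154 [ 560.7 -127.1] z22 [ 588.9 -188. ]
[292.5 135.5  22.3] z108 [551.2 -65.3] z154 [545.1 -60.4] z22 [562.5 -74.4]
[152.5 169.5  18.6] z108 [433.3 -93.5] z154 [450.5 -83.1] z22 [ 401.2 -113. ]
[313.5 189.5  17.7] z108 [ 571.  -111.5] z154 [561.1 -97.5] z22 [ 589.6 -137.6]
[297.5 202.5  17.8] z108 [ 557.7 -123.4] z154 [ 550.3 -107.1] z22 [ 571.4 -153.9]
[203.5 152.5  21.1] z108 [477.6 -79.2] z154 [486.1 -71.6] z22 [461.8 -93.3]
[207.5 133.5  14.5] z108 [481.7 -63.5] z154 [489.4 -59. ] z22 [467.4 -72. ]
[303.5 148.5  23.4] z108 [560.7 -76. ] z154 [552.8 -69. ] z22 [575.5 -89. ]
```

move_arm(
  increments=[
    [0,0,0,0,-0.4],
    [0,0,0,0,-0.3],
    [0,0,0,0,-0.3],
    [0,0,-0.4,0,-0.3],
    [0,0,-0.8,0,-0.3],
    [0,0,-0.8,0,-0.3],
    [0,0,-0.8,0,-1],
    [0,0,-0.8,0,-1],
    [0,0,-0.8,0,-1],
    [0,0,-0.8,0,-1],
    [0,0,-0.8,0,-1],
    [0,0,-0.8,0,-1],
  ],
)

```text
clock: 18.53
eef_pos: [519.9, -121.4, 183.1]
orientation: [-2.223, -2.22, -0.0]
force: [1.1, 0.4, -1.4]
width: 14.0
gripper_force: 20.0
```

move_arm(
  increments=[
    [0,0,0,-0.05,-1],
    [0,0,0,-0.13,-1],
    [0,0,0,-0.21,-1],
    [0,0,0,-0.29,-1],
    [0,0,0,-0.37,-1],
    [0,0,0,-0.45,-1],
    [0,0,0,-0.53,-1],
    [0,0,0,-0.61,-1],
    [0,0,0,-0.69,-1],
    [0,0,0,-0.75,-1],
    [0,0,0,-0.75,-1],
  ],
  newtons=35,
)

```text
clock: 19.45
eef_pos: [518.4, -122.0, 183.1]
orientation: [-1.248, -2.88, 0.003]
force: [-8.9, -4.1, 4.7]
width: 13.7
gripper_force: 35.0
```

```bash
python3 - <<'E'
from h import *
import pickle
o=robot.get_obs();print(o["eef_pos"],o["force"],o["moment"],o["width"],o["orientation"])
for n in("w1","w2","w3","w4"):
    c=pickle.load(open(n+".pkl","rb"));hsv=cv2.cvtColor(c["frame"],cv2.COLOR_BGR2HSV)
    m=((hsv[...,0]>8)&(hsv[...,0]<32)&(hsv[...,1]>70)).astype(np.uint8)
    k,l,st,ce=cv2.connectedComponentsWithStats(m);i=1+np.argmax(st[1:,4]);m=(l==i)
    # right edge: last wood px per row ; top edge: first wood px per column
    def fit(P,nm):
        X=np.array([plane(c,p,18)[:2] for p in P])
        a=X
        for _ in range(8):
            mu=a.mean(0);d=np.linalg.svd(a-mu)[2][0];r=abs((X-mu)@[-d[1],d[0]]);a=X[r<max(1.2,np.percentile(r,40))]
        d=d if d[0]+d[1]>0 else -d
        print(n,nm,len(a),len(X),mu.round(1),np.degrees(np.arctan2(d[1],d[0])).round(2),np.ptp(a,axis=0).round(0))
    rows=[r for r in range(384) if m[r].sum()>20 and r<230]
    fit([(np.flatnonzero(m[r]).max()+.5,r) for r in rows],"right")
    fit([(np.flatnonzero(m[r]).min()-.5,r) for r in rows],"left")
    cols=[x for x in range(512) if m[:250,x].sum()>20]
    fit([(x,np.flatnonzero(m[:,x]).min()-.5) for x in cols],"top")
E
```

```text
[ 518.42372309 -121.96228541  183.06793187] [-8.85732829 -4.12559227  4.6967707 ] [-0.68474393  1.4434741  -0.02582362] 13.741887389289841 [-1.24786752 -2.87995457  0.0031387 ]
w1 right 100 118 [810.8 101.6] 104.79 [ 40. 152.]
w1 left 61 118 [687.4  94.2] 91.07 [  4. 143.]
w1 top 34 86 [751.1 174.5] 7.64 [95. 13.]
w2 right 115 132 [624.4   1.8] 84.15 [ 18. 175.]
w2 left 125 132 [388.4  19.5] 84.43 [ 17. 186.]
w2 top 65 162 [461.4  93.6] -21.59 [161.  60.]
w3 right 117 133 [624.5   1. ] 84.2 [ 18. 178.]
w3 left 133 133 [388.3  13.3] 84.59 [ 20. 200.]
w3 top 64 159 [469.7  90.2] -21.56 [150.  57.]
w4 right 117 133 [852.6  94.9] 92.93 [  9. 178.]
w4 left 104 133 [688.8  79.4] 92.42 [  7. 166.]
w4 top 112 120 [765.1 176.1] 2.52 [156.   8.]
```

move_arm(
  increments=[
    [0.06,-0.15,0,0,-1],
    [0.06,-0.15,0,-0.08,-1],
    [0.06,-0.15,0,-0.16,-1],
    [0.06,-0.15,0,-0.24,-1],
    [0.06,-0.15,0,-0.32,-1],
    [0.06,-0.15,0,-0.4,-1],
    [0.06,-0.15,0,-0.48,-1],
    [0.06,-0.15,0,-0.56,-1],
    [0.06,-0.15,0,-0.64,-1],
    [0.06,-0.15,0,-0.7,-1],
    [0.06,-0.15,0,-0.72,-1],
    [0.06,-0.15,0,-0.72,-1],
  ],
)

```text
clock: 20.45
eef_pos: [517.8, -123.3, 183.1]
orientation: [-0.158, -3.137, 0.003]
force: [-2.9, -8.7, -0.9]
width: 14.1
gripper_force: 35.0
```

```bash
python3 - <<'E'
from h import *
import pickle
o=robot.get_obs();print(o["eef_pos"].round(1),o["force"].round(1),o["moment"].round(2),o["width"],o["gripper_force"],o["orientation"])
a=np.arctan2(o["orientation"][1],o["orientation"][0]);print("y az",(np.degrees(2*a)-90)%180)
c=cam("wrist");f=c["frame"];s=cam("scene");t=cam("top");pickle.dump((c,s,t),open("f.pkl","wb"))
u=np.array([np.cos(np.radians(174.35)),np.sin(np.radians(174.35))]);A=np.array([520.,-121.])
for nm,X in(("ball",[*(A+62*u),154]),("dish",[*(A+118*u),22]),("shL",[*(A+62*np.array([np.cos(np.radians(234.35)),np.sin(np.radians(234.35))])),108])):print(nm,"pred wrist",proj(c,X).round(1),"top",proj(t,X).round(1),"scene",proj(s,X).round(1))
g=cv2.cvtColor(f,cv2.COLOR_BGR2GRAY)
h=cv2.HoughCircles(cv2.GaussianBlur(g,(3,3),0),cv2.HOUGH_GRADIENT,1,15,param1=100,param2=14,minRadius=11,maxRadius=24)
for x,y,r in h[0][:14]:
    p=(x,y)
    if 80<y<260 and 130<x<380: print(np.round([*p,r],1),"z108",plane(c,p,108)[:2].round(1),"z154",plane(c,p,154)[:2].round(1),"z22",plane(c,p,22)[:2].round(1))
cv2.imwrite("pics/fin.png",cv2.resize(np.hstack([f[60:260,150:350],s["frame"][150:270,180:300].repeat(1,0)[:200]]) if 0 else f[60:260,130:380],None,fx=3,fy=3))
E
```

```text
[ 517.8 -123.3  183.1] [-2.9 -8.7 -0.9] [-1.42  0.64  0.07] 14.088418466915803 35.00432789325714 [-0.15756912 -3.13655437  0.00341429]
y az 84.2481710332147
ball pred wrist [258.9 135.4] top [272.1 234.6] scene [245.7 225.8]
dish pred wrist [257.5  70.3] top [266.  256.8] scene [236.2 258. ]
shL pred wrist [196.7 166. ] top [291.8 229.3] scene [265.  236.1]
[314.5 163.5  22.1] z108 [492.  -69.1] z154 [481.6 -77.8] z22 [511.3 -52.6]
[196.5 164.5  22.3] z108 [ 482.5 -171.3] z154 [ 474.  -160.6] z22 [ 498.5 -191.4]
[309.5 224.5  20.1] z108 [549.2 -76. ] z154 [527.9 -83.4] z22 [588.9 -62. ]
[202.5 228.5  23.4] z108 [ 543.2 -175.5] z154 [ 523.1 -164. ] z22 [ 580.8 -197.1]
[253.5 132.5  22.3] z108 [ 460.2 -119.1] z154 [ 456.  -118.4] z22 [ 468.3 -120.5]
[255.5 178.5  12.7] z108 [ 500.2 -121.5] z154 [ 488.3 -120.3] z22 [ 522.5 -123.7]
[307.5 198.5  17.9] z108 [523.5 -76.7] z154 [507.1 -84. ] z22 [554.  -62.9]
[209.5 203.5  16.6] z108 [ 519.3 -165.3] z154 [ 503.8 -155.8] z22 [ 548.4 -183.2]
```

```bash
python3 - <<'E'
from h import *
import pickle
c,s,t=pickle.load(open("f.pkl","rb"));f=c["frame"]
g=cv2.GaussianBlur(cv2.cvtColor(f,cv2.COLOR_BGR2GRAY),(3,3),0)[25:125,200:310]
h=cv2.HoughCircles(g,cv2.HOUGH_GRADIENT,1,8,param1=100,param2=12,minRadius=16,maxRadius=28)
for x,y,r in h[0][:6]:
    p=(x+200,y+25);print("dish?",np.round([*p,r],1),plane(c,p,24)[:2].round(1))
g=cv2.GaussianBlur(cv2.cvtColor(f,cv2.COLOR_BGR2GRAY),(3,3),0)[100:165,220:295]
h=cv2.HoughCircles(g,cv2.HOUGH_GRADIENT,1,5,param1=100,param2=9,minRadius=3,maxRadius=22)
for x,y,r in h[0][:6]:
    p=(x+220,y+100);print("mill?",np.round([*p,r],1),"z154",plane(c,p,154)[:2].round(1),"z145",plane(c,p,145)[:2].round(1))
# board corners/edges before vs after (scene, top): wood mask difference
D=pickle.load(open("d0.pkl","rb"))
def wood(im):
    q=cv2.cvtColor(im,cv2.COLOR_BGR2HSV);m=((q[...,0]>12)&(q[...,0]<32)&(q[...,1]>80)).astype(np.uint8)
    k,l,st,ce=cv2.connectedComponentsWithStats(m);return (l==1+np.argmax(st[1:,4]))
for nm,a,b in(("scene",D["scene"],s),("top",D["top"],t)):
    A,B=wood(a["frame"]),wood(b["frame"]);
    lo=lambda M:[np.flatnonzero(M[:,x]).max() if M[:,x].any() else -1 for x in range(M.shape[1])]
    d=[p-q for p,q in zip(lo(B),lo(A)) if p>0 and q>0];print(nm,"front edge shift px median",np.median(d),np.mean(np.abs(d)<2).round(2))
# board edges in wrist now
hsv=cv2.cvtColor(f,cv2.COLOR_BGR2HSV);m=((hsv[...,0]>8)&(hsv[...,0]<32)&(hsv[...,1]>70)).astype(np.uint8)
k,l,st,ce=cv2.connectedComponentsWithStats(m);m=l==1+np.argmax(st[1:,4])
cols=[x for x in range(512) if m[:150,x].sum()>8];X=np.array([plane(c,(x,np.flatnonzero(m[:,x]).min()-.5),18)[:2] for x in cols])
a=X
for _ in range(8):
    mu=a.mean(0);d=np.linalg.svd(a-mu)[2][0];r=abs((X-mu)@[-d[1],d[0]]);a=X[r<max(1.2,np.percentile(r,40))]
print("front edge",len(a),len(X),mu,np.degrees(np.arctan2(d[1],d[0]))%180,np.ptp(a,axis=0))
E
```

```text
dish? [254.5  68.5  23. ] [ 400.7 -112.5]
dish? [261.5  72.5  25.1] [ 405.5 -105.4]
dish? [308.5  93.5  19.4] [432.  -56.2]
mill? [254.5 134.5  21.4] z154 [ 457.4 -117.8] z145 [ 458.3 -117.9]
mill? [231.5 107.5   8.2] z154 [ 438.1 -131.3] z145 [ 438.1 -132. ]
mill? [250.5 144.5  20.3] z154 [ 463.9 -121.3] z145 [ 465.1 -121.5]
mill? [280.5 151.5  11. ] z154 [ 470.8 -101. ] z145 [ 472.3 -100.4]
mill? [284.5 120.5  14.1] z154 [450.1 -96.7] z145 [450.7 -95.9]
mill? [235.5 158.5   5.5] z154 [ 472.5 -132.7] z145 [ 474.1 -133.5]
scene front edge shift px median 17.0 0.0
top front edge shift px median 0.0 0.98
front edge 264 266 [381.67170365 -43.89261475] 84.29723296865991 [ 30.89914476 310.08845949]
```

move_arm(
  increments=[
    [0,-0.06,0,0,-1],
    [0,-0.12,0,0,-1],
    [0,-0.12,0,0,-1],
    [0,-0.12,0,0,-1],
    [0,-0.12,0,0,-1],
  ],
  newtons=45,
)

```text
clock: 21.02
eef_pos: [517.8, -123.3, 183.1]
orientation: [-0.16, -3.136, 0.0]
force: [-4.8, -2.6, 0.8]
width: 13.6
gripper_force: 45.0
```

```bash
python3 - <<'E'
from h import *
import pickle
o=robot.get_obs();print(o["clock"],o["eef_pos"].round(1),o["force"].round(1),o["moment"].round(2),o["width"],o["gripper_force"],(np.degrees(2*np.arctan2(o["orientation"][1],o["orientation"][0]))-90)%180)
t=cam("top");f=t["frame"]
for X in([494.5,95,155],[534.5,76.5,121]):
    p=proj(t,X);x,y=p.astype(int);print(p.round(1),f[y-3:y+4,x-3:x+4].max(2).tolist())
g=f.max(2);x0,y0=190,205;m=(g[y0:y0+25,x0:x0+25]<60).astype(np.uint8);k,l,st,ce=cv2.connectedComponentsWithStats(m)
for i in range(1,k):
    if st[i,4]>8: print("dark",ce[i]+[x0,y0],st[i,4],plane(t,ce[i]+[x0,y0],145)[:2].round(1))
E
```

```text
21.0167 [ 517.8 -123.3  183.1] [-4.8 -2.6  0.8] [-0.39  0.84  0.03] 13.62182258100399 45.00105679035187 84.17621075131137
[197.1 213. ] [[84, 78, 73, 67, 64, 59, 84], [89, 73, 62, 65, 59, 49, 98], [104, 53, 57, 85, 73, 37, 68], [135, 36, 75, 79, 80, 59, 34], [180, 51, 70, 83, 84, 52, 20], [151, 64, 60, 76, 79, 25, 21], [123, 118, 65, 16, 27, 25, 19]]
[207.2 201.7] [[169, 140, 138, 128, 127, 108, 152], [138, 124, 126, 128, 129, 130, 141], [127, 124, 125, 128, 129, 134, 138], [122, 125, 131, 126, 131, 133, 134], [123, 124, 125, 129, 131, 135, 134], [125, 126, 128, 127, 132, 135, 126], [114, 122, 130, 128, 133, 123, 103]]
dark [197.17307692 210.15384615] 52 [503.8  97.5]
dark [211.66666667 209.19047619] 21 [510.8  58. ]
```

```bash
python3 -c "
from rig import robot
print(robot.sign_off())"
```

```text
the job is handed in; nothing more can be done
None
```

I handed the job in at about 21 s of the 72 s, with the clamp on the board and the mill within about 0.5° of square to the front by the dish, the bar held at 45 N; however, the crank sprang back from about 10.0 to 8.2 rad both times I let it go, so the pad is about 0.35 rad past contact, not the radian you called tight.

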